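# Swing the dosing spout over the wide dish and start the pump

### The job

Push the dosing stand's swing arm round with a fingertip until the spout at its end hangs over the middle of the wide, low dish, then press the larger of the two buttons on the pump box fully down, let it go and come clear. Do not press the small button. Leave the dish, the tall beaker, the mug and the capped bottle standing where they are: do not move or lift them, and do not press the large button before the spout is over the dish.

Things in the scene. Friction and masses are not known exactly. Their poses are not given: they have to be found in the camera images.
- stand: Dosing stand fixed on the bench: round dark steel foot (120 mm wide, 12 mm high) and a steel pole (22 mm wide) carrying the swing arm. Origin on the bench, on the pivot's vertical axis. Its own -x axis is the arm's direction at joint value 0; the stand is turned at random by up to 0.25 rad.
- boom (a joint): Angle of the swing arm about the vertical pole, rad: 0 along the stand's own -x axis, growing anticlockwise seen from above, stops at -1.45 and 1.45. It turns freely with a little friction (about 0.12 N m, so about 1 N pushed at 120 mm from the axis) and stays where it is left.
- spout (a point): Lower end of the steel spout (12 mm wide) that hangs under the arm near its free end: 170 mm from the pivot axis, 112 mm above the bench. All the vessels are lower and pass under it.
- boom_middle (a point): The arm is a level aluminium bar, 14 mm wide, 20 mm tall (132 to 152 mm above the bench), reaching 180 mm from the pivot axis; black hub at the pivot 36 mm wide, top at 162 mm. This point is in the middle of the bar, 120 mm from the pivot axis, 142 mm above the bench: a good place to push on either side of the bar. x axis along the bar towards the pivot.
- dish: The wide, low white dish: loose open bowl 90 mm across the rim, 55 mm high. Origin at the centre of its underside. The dish, beaker and mug stand in any order at three places round the stand, about 170 mm from the pivot axis and about 60 degrees apart; the spout passes over all three.
- dish_rim (a point): Centre of the dish's mouth, 55 mm above the bench.
- beaker: Tall narrow white beaker, loose, 58 mm across, 92 mm high; origin at the centre of its underside. Leave it alone.
- mug: White mug with a handle, loose, 66 mm across, 80 mm high; origin at the centre of its underside. Leave it alone.
- bottle: White bottle with a red cap, loose, 60 mm across, 130 mm high; origin at the centre of its underside. It stands to one side of the stand, the pump box to the other. Leave it alone.
- pump: Grey pump box fixed on the bench, 100 mm (its x) by 130 mm (its y), 50 mm high, with two round white buttons in black housings on top; origin at the centre of its underside.
- start_top (a point): Centre of the top of the large button (36 mm wide).
- start (a joint): Travel of the large button, m: 0 up, 0.006 fully down. Sprung, comes up by itself; fully down takes 5 N.
- stop_top (a point): Centre of the top of the small button (18 mm wide), 63 mm from the large one.
- stop (a joint): Travel of the small button, m: 0 up, 0.006 down.

How it is judged:
On the way, in this order (a step that is already met when the one before it is completed fails the run):
1. the arm rests with its spout over the middle of the dish (horizontal distance between spout and dish_rim below 0.024 m and velocity of joint boom between -0.1 and 0.1 rad/s), for 0.2 s.
2. the large button is pressed down (value of joint start above 0.004 m), for 0.05 s.
At the end, for the whole second after the job is handed in: The spout is within 24 mm, seen from above, of the centre of the dish's mouth and at rest; the large button has been pressed (at least 4 of its 6 mm) and is up again; the small button is up; dish, beaker, mug and bottle stand upright within 15 mm of where they started (horizontal distance between spout and dish_rim below 0.024 m and value of joint each of start, stop below 0.0015 m and velocity of joint boom between -0.05 and 0.05 rad/s and distance of each of dish, beaker, mug, bottle from where it was at the start of the episode below 0.015 m and angle between each of dish, beaker, mug, bottle's own z axis and vertical below 0.15 rad); the robot touches nothing.
It fails at once if the dish is shifted by more than 15 mm, tipped or lifted (distance of dish from where it was at the start of the episode above 0.015 m or angle between dish's own z axis and vertical above 0.25 rad).
It fails at once if the beaker, mug or bottle is shifted by more than 15 mm, tipped or lifted (distance of any of beaker, mug, bottle from where it was at the start of the episode above 0.015 m or angle between any of beaker, mug, bottle's own z axis and vertical above 0.25 rad).
It fails at once if the large button is pressed while the spout is not over the dish (value of joint start above 0.003 m and not (horizontal distance between spout and dish_rim below 0.024 m)).
It fails at once if the small button is pressed (value of joint stop above 0.003 m).
It also fails if it takes over 58 s, if anything falls off the work surface, if the arm or the gripper's body presses on something with over 40 N, if the wrist force passes 120 N, or if a joint passes its speed limit or range.

### The arm

A 6-joint arm with a two-finger parallel gripper is mounted at the origin on the work surface. World frame = base frame: x ahead of the robot, y to its left, z up, the work surface at z = 0. Lengths are in m, angles in rad, forces in N, time in s.
With the tool pointing down it reaches from about 0.25 to 0.775 m from the base axis. Payload 4 kg.
Tool frame: the origin (TCP) lies midway between the tips of the shut fingers; the grasp point (between the pads) lies 19 mm behind it (grip_point_offset is the distance from the TCP to the grasp point, in m); z points along the fingers, y is the line along which they close (so a half turn about z gives the same grasp; the last joint's range is limited). The gripper opens to 94 mm and grips with 3 to 60 N. Pads are 16 mm wide; open, the fingers measure 119 mm over their backs; the gripper's body (75 mm by 177 mm) begins 78 mm behind the grasp point.
Start: joints at [1.215, 0.087, 1.371, -0, 1.684, -0.103], TCP at [0.138, 0.533, 0.185] pointing down, gripper open.
Joint ranges: [-3.1, 3.1], [-0.76, 2.03], [0.27, 2.55], [-1.08, 4.22], [0.17, 2.65], [-2.57, 2.57]. Speed limits (rad/s): [2.79, 2.79, 3.14, 3.14, 3.14, 3.14].

### API

Orientations are given as [roll, pitch, yaw] about the fixed x, y, z axes, in that order (R = Rz(yaw) Ry(pitch) Rx(roll)).
In Python, from bench import * gives the robot as it stands.
- The arm moves only by the tool carry_out, never from a script. Its argument "commands" is a list of rows, each a list of 6 numbers: the shift along the tool's x, y, z in m, then the turn, a rotation vector about the tool's x, y, z in rad. In form: [[tx, ty, tz, rx, ry, rz], ...]. A call has exactly 5 rows; each row is the pose to reach, as a shift and turn from the pose commanded when the call began, along the tool's axes at that moment; what a row does not reach only later rows make up. A row lasts 1/10 s, in which the tool goes at most 50 mm and 8.59 degrees, less where a joint would pass 70% of its speed; a pose out of reach is approached as far as the arm can. A call with a gripper value outside its range is refused whole. "jaw" is the opening, from 0 (shut) to 1 (fully open), set as the call begins (left out, the last holds). The fingers move at their own pace and stop on an object; the grip force is fixed at half the most. Time passes only in rows, so rows that repeat a pose let the fingers close, or fill a call up. It gives the time, the measured TCP pose, the force, the opening and the grip force at its end, in the units of the state.
- get_obs(): the state, without advancing time (a new reading comes with each control period).
- snapshot(name): name is "scene" or "top" or "wrist"; returns a dict with "img" (480x640x3 uint8, red, green, blue), "range_z" (480x640 float32, m along the optical axis (not along the pixel's ray), 0 where there is no reading), "fx", "fy", "cx", "cy" (pixels), "distortion" ([k1, k2, p1, p2, k3] as OpenCV has them; the pictures are not rectified), "R" (3x3) and "t" (3): a world point X has camera coordinates R X + t. Camera axes: x right, y down, z forward; pixel columns grow to the right and rows downward; lengths in m; the calibration is good to about 2 mm. A picture is of the moment at which its call begins.
- close_job(): hands the job in; it is judged then, once.
The state is a dict: "time": time; "joint_positions": joint angles; "qvel": joint speeds; "joint_torque": joint torques, N m; "tool_pos": TCP position; "ee_rot": TCP orientation; "wrist_force": force on the tool from outside, world axes, zero at the start; "wrist_torque": the same for the moment, N m; "width": finger opening in m; "finger_force": force on a finger pad.
Only numpy, scipy, OpenCV 4.12 (cv2) and the standard library are available. Lean on these libraries where they do the work, as an engineer would, in place of code of your own. Each camera call takes 0.05 s, during which the arm holds its last target. There are 200 camera calls.

## Working session

There is one attempt and no reset: what is moved stays moved. The work goes in short steps, Python scripts to look and compute and a tool call to move; the robot and the scene stay as the last step left them, time stands still between calls to the robot, and variables do not carry over. Pictures are saved under pics/ and viewed, at most 10 in all, crops included, and the job is handed in when it is done.

Besides the shell and the picture viewer there is one more tool, called after "Call:" as name([rows], argument=value, ...), one row to a line, values as JSON. carry_out: Moves the arm, as the interface text tells. Its arguments: {"type":"object","properties":{"commands":{"type":"array","items":{"type":"array","items":{"type":"number"}}},"jaw":{"type":"number"}},"required":["commands"]}

```bash
mkdir -p pics
cat > h.py <<'E'
from bench import *
import numpy as np, cv2
def snap(n,f=None):
    s=snapshot(n)
    if f: cv2.imwrite('pics/'+f,s['img'][...,::-1])
    return s
def cloud(s):
    K=np.array([[s['fx'],0,s['cx']],[0,s['fy'],s['cy']],[0,0,1.]])
    v,u=np.mgrid[:480,:640]
    p=cv2.undistortPoints(np.stack([u,v],-1).reshape(-1,1,2).astype(float),K,np.array(s['distortion'],float)).reshape(480,640,2)
    z=s['range_z'][...,None]
    c=np.concatenate([p*z,z],-1)
    w=(c-np.array(s['t']).ravel())@np.array(s['R'])
    w[s['range_z']==0]=np.nan
    return w
E
python3 - <<'E'
from h import *
for n in('top','scene'):
    s=snap(n,n+'.png'); np.save(n,cloud(s)); print(n,s['t'],s['R'])
o=get_obs();print(o)
E
```

```text
top [-0.00622713  0.5784601   1.30742093] [[ 0.0279203  -0.99943617 -0.01864913]
 [-0.99712843 -0.02653232 -0.07092911]
 [ 0.07039432  0.02057594 -0.99730701]]
scene [ 0.13382225 -0.19402963  1.44326587] [[-0.21253427  0.97692206 -0.02127116]
 [ 0.50922795  0.09215372 -0.85568369]
 [-0.83397606 -0.19269398 -0.51706185]]
{'time': 0.1, 'joint_positions': array([ 1.21491747e+00,  8.78487714e-02,  1.37210234e+00, -5.18076890e-05,
        1.68362184e+00, -1.03098472e-01]), 'qvel': array([-0.00029802, -0.00101582, -0.00165659,  0.00075873, -0.00013538,
       -0.0011684 ]), 'joint_torque': array([ 2.05572964e-03, -3.41254914e+01, -3.03300405e+01,  7.18555832e-02,
        3.04866547e-02, -9.47320200e-05]), 'tool_pos': array([0.1373833 , 0.53199838, 0.18373934]), 'ee_rot': array([-3.13961757e+00, -1.52587858e-04,  2.88880634e+00]), 'wrist_force': array([ 0.88693187, -0.41264534,  0.294118  ]), 'wrist_torque': array([-0.04564297, -0.03984949, -0.00798093]), 'finger_force': 0.0, 'width': 0.09400971965906452}
```

View pics/top.png

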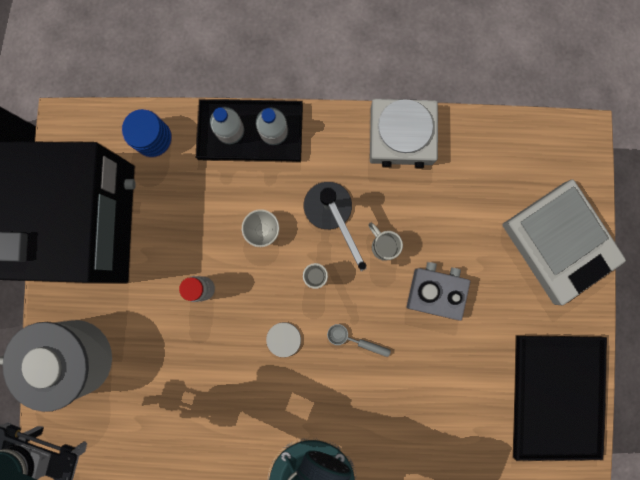

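View pics/scene.png

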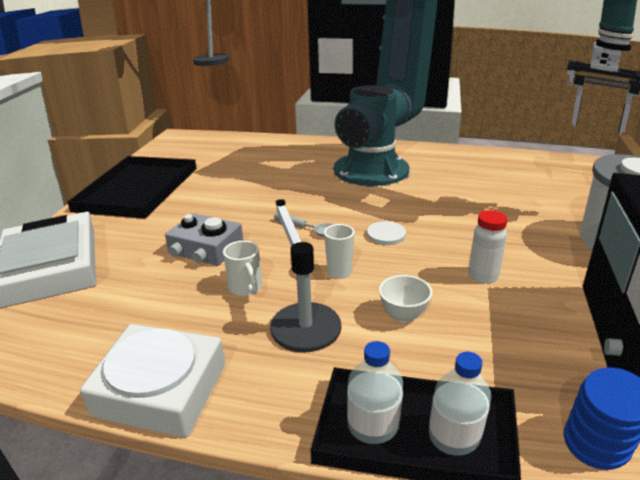

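The top view shows the dish at (261,229), the hub at (328,196), the bar's free end at (362,266), the beaker at (315,275), the mug at (388,245), the large button at (429,291), the small one at (456,297) and the red cap at (192,289). The scene view agrees.

Run:
```python
from h import *
w=np.load('top.npy'); ws=np.load('scene.npy')
img=cv2.imread('pics/top.png')
def box(u0,u1,v0,v1,zl,zh,n):
    p=w[v0:v1,u0:u1].reshape(-1,3); p=p[(p[:,2]>zl)&(p[:,2]<zh)]
    c,r=cv2.minEnclosingCircle(p[:,:2].astype(np.float32))
    print(n,len(p),'mean',p.mean(0).round(4),'circ',np.round(c,4),round(r,4)); return p
box(235,285,205,255,.045,.06,'dish rim')
box(300,332,260,292,.08,.1,'beaker rim')
box(368,405,228,262,.07,.09,'mug rim')
box(300,356,180,232,.006,.02,'foot')
box(315,342,185,205,.157,.17,'hub')
p=box(330,372,200,275,.135,.16,'bar')
m=p[:,:2].mean(0);d=np.linalg.svd(p[:,:2]-m)[2][0];print('bar',m,d,((p[:,:2]-m)@d).min(),((p[:,:2]-m)@d).max())
box(415,445,278,306,.053,.09,'large+hous')
for n,(u,v) in dict(large=(429,291),small=(456,297),pump=(442,310),cap=(192,289),dishc=(261,229),t=(340,334),disc=(284,340)).items(): print(n,w[v-1:v+2,u-1:u+2].reshape(-1,3).mean(0).round(4))
g=img.min(2)
for (u,v) in ((429,291),(456,297)):
    m=np.zeros_like(g);m[v-14:v+14,u-12:u+12]=1
    k=(m>0)&(g>150); print((u,v),k.sum(),np.nanmean(w[k],0),np.argwhere(k).mean(0)[::-1])
```

```text
dish rim 267 mean [0.6122 0.1415 0.0528] circ [0.6123 0.1399] 0.0447
beaker rim 151 mean [0.5025 0.0056 0.0912] circ [0.5021 0.0056] 0.0287
mug rim 176 mean [ 0.5789 -0.1609  0.0788] circ [ 0.5836 -0.1574] 0.04
foot 1391 mean [ 0.6746 -0.0166  0.012 ] circ [ 0.6722 -0.0196] 0.077
hub 190 mean [ 0.6757 -0.0188  0.1621] circ [ 0.6763 -0.0186] 0.0179
bar 504 mean [ 0.5903 -0.0632  0.152 ] circ [ 0.591  -0.0647] 0.0822
bar [ 0.59028029 -0.06317683] [-0.88970197 -0.45654178] -0.08171705771934219 0.08186171219412866
large+hous 442 mean [ 0.4712 -0.2609  0.065 ] circ [ 0.4711 -0.2633] 0.0458
large [ 0.4725 -0.26    0.0724]
small [ 0.46   -0.3236  0.0712]
pump [ 0.4282 -0.2961  0.0487]
cap [0.4625 0.2781 0.1305]
dishc [0.6129 0.1428 0.0052]
t [ 0.3618 -0.0581  0.0049]
disc [0.344  0.0771 0.0123]
(429, 291) 128 [ 0.47123117 -0.26097028  0.07260952] [429.421875  291.5546875]
(456, 297) 20 [ 0.4581688  -0.32233638  0.07172039] [455.5 297.8]
```

Call:
carry_out([
  [0,0,-0.012,0,0,0.14],
  [0,0,-0.024,0,0,0.28],
  [0,0,-0.036,0,0,0.42],
  [0,0,-0.048,0,0,0.56],
  [0,0,-0.06,0,0,0.7],
], jaw=0)

```text
time: 0.6
tool_pos: [0.1375, 0.5323, 0.2446]
ee_rot: [-3.141, 0.001, 2.183]
wrist_force: [0.4, 0.7, -0.5]
width: 0.0574
finger_force: 0.0
```

Call:
carry_out([
  [0,0,0,0,0,0.14],
  [0,0,0,0,0,0.28],
  [0,0,0,0,0,0.42],
  [0,0,0,0,0,0.56],
  [0,0,0,0,0,0.618],
])

```text
time: 1.1
tool_pos: [0.1375, 0.5323, 0.2441]
ee_rot: [-3.141, 0.001, 1.567]
wrist_force: [-1.1, -1.3, -0.2]
width: 0.017
finger_force: 0.0
```

Call:
carry_out([
  [-0.032,0.023,0,0,0,0],
  [-0.064,0.045,0,0,0,0],
  [-0.096,0.068,0,0,0,0],
  [-0.128,0.09,0,0,0,0],
  [-0.16,0.113,0,0,0,0],
])

```text
time: 1.6
tool_pos: [0.2509, 0.371, 0.2442]
ee_rot: [-3.141, 0.001, 1.571]
wrist_force: [1.2, 0.1, 0.1]
width: 0.0003
finger_force: 0.0
```

Call:
carry_out([
  [-0.032,0.023,0,0,0,0],
  [-0.064,0.045,0,0,0,0],
  [-0.096,0.068,0,0,0,0],
  [-0.128,0.09,0,0,0,0],
  [-0.16,0.113,0,0,0,0],
])

```text
time: 2.1
tool_pos: [0.3639, 0.211, 0.2444]
ee_rot: [-3.141, 0.0, 1.571]
wrist_force: [0.8, 0.7, -0.9]
width: 0.0005
finger_force: 0.0
```

Call:
carry_out([
  [-0.032,0.023,0,0,0,0],
  [-0.064,0.045,0,0,0,0],
  [-0.096,0.068,0,0,0,0],
  [-0.128,0.09,0,0,0,0],
  [-0.16,0.113,0,0,0,0],
])

```text
time: 2.6
tool_pos: [0.477, 0.051, 0.2443]
ee_rot: [-3.141, -0.0, 1.571]
wrist_force: [-0.2, 0.2, -0.1]
width: 0.0006
finger_force: 0.0
```

Call:
carry_out([
  [-0.032,0.023,0,0,0,0],
  [-0.064,0.045,0,0,0,0],
  [-0.096,0.068,0,0,0,0],
  [-0.128,0.09,0,0,0,0],
  [-0.16,0.113,0,0,0,0],
])

```text
time: 3.1
tool_pos: [0.59, -0.1089, 0.2441]
ee_rot: [-3.141, -0.001, 1.571]
wrist_force: [-0.3, 0.1, -0.4]
width: 0.0005
finger_force: 0.0
```

Call:
carry_out([
  [-0.01,0,0.025,0,0,0],
  [-0.01,0,0.05,0,0,0],
  [-0.01,0,0.075,0,0,0],
  [-0.01,0,0.1,0,0,0],
  [-0.01,0,0.12,0,0,0],
])

```text
time: 3.6
tool_pos: [0.5885, -0.1173, 0.1222]
ee_rot: [-3.139, -0.001, 1.571]
wrist_force: [-0.2, -0.5, 0.7]
width: 0.0
finger_force: 0.0
```

Run:
```python
from h import *
P=np.array([.676,-.019]);u=lambda a:np.array([np.cos(a),np.sin(a)])
o=get_obs();prev=o['tool_pos'][:2];print(o['tool_pos'],o['wrist_force'])
for i,d in enumerate(np.linspace(207,112,26)):
    a=np.radians(d);n=u(a+np.pi/2);s=.007+.0125*abs(n[0])+.008*abs(n[1])
    f=P+.12*u(a)+s*n
    e=f-prev;print(i,round(d,1),f.round(3),'tx,ty',e[[1,0]].round(4))
    if i%5==0:prev=f
```

```text
[ 0.58854569 -0.11727934  0.12215177] [-0.20622188 -0.52286146  0.68035168]
0 207.0 [ 0.578 -0.091] tx,ty [ 0.0262 -0.0105]
1 203.2 [ 0.573 -0.084] tx,ty [ 0.0071 -0.0048]
2 199.4 [ 0.569 -0.076] tx,ty [ 0.0146 -0.009 ]
3 195.6 [ 0.565 -0.069] tx,ty [ 0.0225 -0.0128]
4 191.8 [ 0.562 -0.061] tx,ty [ 0.0306 -0.016 ]
5 188.0 [ 0.559 -0.052] tx,ty [ 0.0389 -0.0186]
6 184.2 [ 0.557 -0.044] tx,ty [ 0.0086 -0.002 ]
7 180.4 [ 0.556 -0.035] tx,ty [ 0.0173 -0.0034]
8 176.6 [ 0.555 -0.028] tx,ty [ 0.0246 -0.0042]
9 172.8 [ 0.555 -0.02 ] tx,ty [ 0.0319 -0.0046]
10 169.0 [ 0.555 -0.013] tx,ty [ 0.0392 -0.0046]
11 165.2 [ 0.555 -0.006] tx,ty [0.0073 0.0005]
12 161.4 [0.556 0.002] tx,ty [0.0147 0.0014]
13 157.6 [0.558 0.009] tx,ty [0.022  0.0028]
14 153.8 [0.56  0.016] tx,ty [0.0293 0.0047]
15 150.0 [0.562 0.024] tx,ty [0.0365 0.0071]
16 146.2 [0.565 0.031] tx,ty [0.0071 0.0028]
17 142.4 [0.568 0.038] tx,ty [0.0141 0.0061]
18 138.6 [0.572 0.044] tx,ty [0.0209 0.0099]
19 134.8 [0.576 0.051] tx,ty [0.0275 0.0142]
20 131.0 [0.581 0.057] tx,ty [0.0338 0.0189]
21 127.2 [0.586 0.063] tx,ty [0.0061 0.0052]
22 123.4 [0.592 0.069] tx,ty [0.0118 0.0108]
23 119.6 [0.598 0.075] tx,ty [0.0172 0.0168]
24 115.8 [0.604 0.08 ] tx,ty [0.0222 0.0233]
25 112.0 [0.611 0.084] tx,ty [0.0268 0.0301]
```

Call:
carry_out([
  [0.006,-0.002,0,0,0,0],
  [0.012,-0.005,0,0,0,0],
  [0.018,-0.007,0,0,0,0],
  [0.023,-0.009,0,0,0,0],
  [0.026,-0.01,0,0,0,0],
])

```text
time: 4.1
tool_pos: [0.58, -0.0908, 0.1263]
ee_rot: [3.139, 0.0, 1.572]
wrist_force: [0.0, -0.5, 0.1]
width: 0.0005
finger_force: 0.0
```

Call:
carry_out([
  [0.007,-0.005,0,0,0,0],
  [0.015,-0.009,0,0,0,0],
  [0.023,-0.013,0,0,0,0],
  [0.031,-0.016,0,0,0,0],
  [0.039,-0.019,0,0,0,0],
])

```text
time: 4.6
tool_pos: [0.5602, -0.0518, 0.1248]
ee_rot: [-3.142, 0.0, 1.571]
wrist_force: [0.4, -1.4, 0.9]
width: 0.0006
finger_force: 0.6
```

Call:
carry_out([
  [0.009,-0.002,0,0,0,0],
  [0.017,-0.003,0,0,0,0],
  [0.025,-0.004,0,0,0,0],
  [0.032,-0.005,0,0,0,0],
  [0.039,-0.005,0,0,0,0],
])

```text
time: 5.1
tool_pos: [0.5554, -0.0129, 0.1246]
ee_rot: [-3.141, 0.0, 1.571]
wrist_force: [0.7, -1.5, 1.0]
width: 0.0005
finger_force: 0.7
```

Call:
carry_out([
  [0.007,0.001,0,0,0,0],
  [0.015,0.002,0,0,0,0],
  [0.022,0.003,0,0,0,0],
  [0.029,0.005,0,0,0,0],
  [0.036,0.007,0,0,0,0],
])

```text
time: 5.6
tool_pos: [0.5627, 0.0231, 0.1248]
ee_rot: [-3.142, 0.0, 1.571]
wrist_force: [-0.1, -0.9, 0.9]
width: 0.0004
finger_force: 0.7
```

Run:
```python
from h import *
o=get_obs();print(o['tool_pos'],o['wrist_force'])
s=snap('top','t2.png');w=cloud(s)
x,y,z=w[...,0],w[...,1],w[...,2]
r=np.hypot(x-.676,y+.019)
k=(z>.145)&(z<.157)&(r>.03)&(r<.19)
a=np.degrees(np.arctan2(y+.019,x-.676))%360
print(k.sum(),np.percentile(a[k],[5,25,50,75,95]),r[k].min(),r[k].max())
```

```text
[0.56271292 0.02308928 0.1247942 ] [-0.14593012 -0.8948788   0.94399434]
13 [148.16640916 149.03501628 150.05847369 151.41676755 151.86034578] 0.16827733331454406 0.17837325541207577
```

View pics/t2.png

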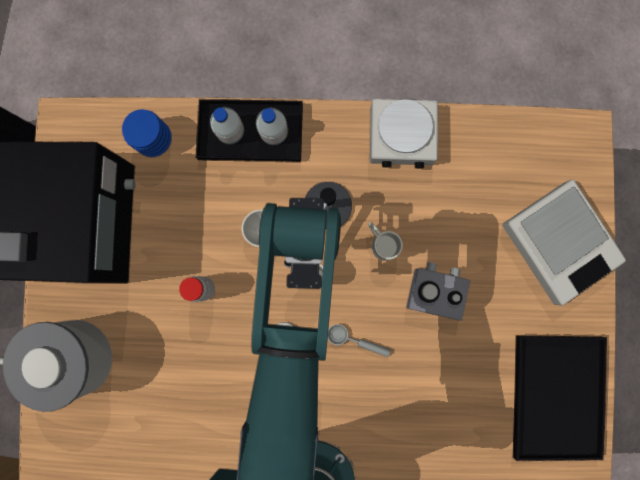

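The arm covers most of the bar, but the tip that is still visible at about (300,235) reads 150°, as the geometry predicts. I'll carry on along the arc.

Call:
carry_out([
  [0.007,0.003,0,0,0,0],
  [0.014,0.006,0,0,0,0],
  [0.021,0.01,0,0,0,0],
  [0.028,0.014,0,0,0,0],
  [0.034,0.019,0,0,0,0],
])

```text
time: 6.15
tool_pos: [0.5819, 0.0572, 0.1248]
ee_rot: [-3.142, -0.0, 1.571]
wrist_force: [0.0, -1.4, -0.1]
width: 0.0005
finger_force: 0.8
```

Call:
carry_out([
  [0.006,0.005,0,0,0,0],
  [0.012,0.011,0,0,0,0],
  [0.017,0.017,0,0,0,0],
  [0.022,0.023,0,0,0,0],
  [0.025,0.027,0,0,0,0],
])

```text
time: 6.65
tool_pos: [0.6091, 0.0821, 0.1247]
ee_rot: [-3.142, -0.0, 1.571]
wrist_force: [-1.3, -1.6, 0.9]
width: 0.0006
finger_force: 0.8
```

Call:
carry_out([
  [0.001,0.001,0,0,0,0],
  [0.001,0.001,0,0,0,0],
  [-0.002,-0.005,0,0,0,0],
  [-0.007,-0.02,0,0,0,0],
  [-0.015,-0.04,0,0,0,0],
])

```text
time: 7.15
tool_pos: [0.5678, 0.0667, 0.1243]
ee_rot: [-3.141, -0.001, 1.571]
wrist_force: [-0.9, 0.1, 0.4]
width: 0.0003
finger_force: 0.0
```

Call:
carry_out([
  [0,0,-0.03,0,0,0],
  [0,0,-0.06,0,0,0],
  [0,0,-0.09,0,0,0],
  [-0.03,-0.03,-0.09,0,0,0],
  [-0.07,-0.05,-0.09,0,0,0],
])

```text
time: 7.65
tool_pos: [0.5178, -0.0028, 0.2162]
ee_rot: [3.139, -0.001, 1.574]
wrist_force: [0.3, -1.2, -0.2]
width: 0.0005
finger_force: 0.0
```

Call:
carry_out([
  [-0.04,-0.01,0,0,0,0],
  [-0.08,-0.02,0,0,0,0],
  [-0.12,-0.03,0,0,0,0],
  [-0.16,-0.03,0,0,0,0],
  [-0.2,-0.03,0,0,0,0],
])

```text
time: 8.15
tool_pos: [0.4875, -0.2046, 0.215]
ee_rot: [3.141, -0.001, 1.571]
wrist_force: [1.2, -0.5, 0.1]
width: 0.0005
finger_force: 0.0
```

Run:
```python
from h import *
o=get_obs();print(o['tool_pos'],o['wrist_force'])
s=snap('top','t3.png');w=cloud(s)
x,y,z=w[...,0],w[...,1],w[...,2]
r=np.hypot(x-.676,y+.019)
k=(z>.145)&(z<.157)&(r>.03)&(r<.19)
a=np.degrees(np.arctan2(y+.019,x-.676))%360
print(k.sum(),np.percentile(a[k],[5,25,50,75,95]),r[k].min(),r[k].max())
m=np.radians(np.median(a[k]));sp=np.array([.676+.17*np.cos(m),-.019+.17*np.sin(m)])
p=w[205:255,235:285].reshape(-1,3);p=p[(p[:,2]>.045)&(p[:,2]<.06)]
c,R=cv2.minEnclosingCircle(p[:,:2].astype(np.float32));print('spout',sp,'dish',c,R,'err',np.linalg.norm(sp-c),np.linalg.norm(sp-[.6123,.1405]))
```

```text
[ 0.48751348 -0.20461708  0.21495069] [ 1.21178024 -0.48932477  0.07878371]
408 [108.3693167  111.93516295 114.06795642 116.2662417  119.34262437] 0.03013524241279031 0.17979656711991598
spout [0.60667062 0.13622061] dish (0.6123616099357605, 0.14022381603717804) 0.04484528675675392 err 0.006957947658989563 0.007071287700314548
```

View pics/t3.png

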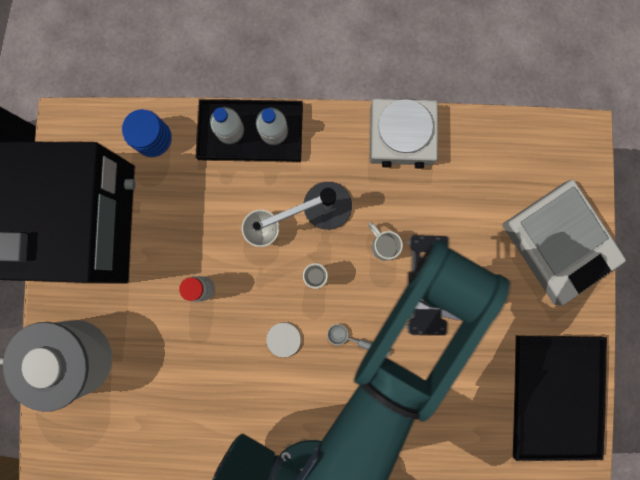

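The spout at (257,227) is over the dish at (261,229), about 7 mm off centre. Next is the large button at (0.4715, -0.261), top at z = 0.0726.

Call:
carry_out([
  [-0.02,-0.005,0.02,0,0,0],
  [-0.04,-0.011,0.04,0,0,0],
  [-0.056,-0.016,0.07,0,0,0],
  [-0.056,-0.016,0.1,0,0,0],
  [-0.056,-0.016,0.12,0,0,0],
])

```text
time: 8.7
tool_pos: [0.4708, -0.2588, 0.092]
ee_rot: [-3.139, -0.003, 1.569]
wrist_force: [0.4, 0.9, -0.2]
width: 0.0002
finger_force: 0.0
```

```bash
python3 -c "
from h import *
o=get_obs();print(o['tool_pos'],o['wrist_force'])"
```

```text
[ 0.47079315 -0.25876205  0.09202745] [ 0.44349926  0.91475486 -0.16677975]
```

Call:
carry_out([
  [-0.001,0,0.01,0,0,0],
  [-0.001,0,0.018,0,0,0],
  [-0.001,0,0.024,0,0,0],
  [-0.001,0,0.027,0,0,0],
  [-0.001,0,0.029,0,0,0],
])

```text
time: 9.2
tool_pos: [0.4731, -0.2606, 0.0664]
ee_rot: [3.14, 0.001, 1.571]
wrist_force: [-0.1, -0.6, -0.1]
width: 0.0004
finger_force: 0.0
```

Call:
carry_out([
  [0,0,0.001,0,0,0],
  [0,0,0.002,0,0,0],
  [0,0,0.002,0,0,0],
  [0,0,0.002,0,0,0],
  [0,0,0.002,0,0,0],
])

```text
time: 9.7
tool_pos: [0.4727, -0.2605, 0.0639]
ee_rot: [3.141, 0.0, 1.571]
wrist_force: [0.3, 0.3, 0.8]
width: 0.0005
finger_force: 0.0
```

No clear contact yet, so I'll keep descending in small steps and watch the force.

Call:
carry_out([
  [0,0,0.0005,0,0,0],
  [0,0,0.001,0,0,0],
  [0,0,0.0015,0,0,0],
  [0,0,0.002,0,0,0],
  [0,0,0.002,0,0,0],
])

```text
time: 10.2
tool_pos: [0.4725, -0.2604, 0.0616]
ee_rot: [-3.141, -0.0, 1.571]
wrist_force: [0.7, 0.1, -1.0]
width: 0.0007
finger_force: 0.0
```

Run:
```python
from h import *
o=get_obs();print(o['tool_pos'],o['wrist_force'])
s=snap('scene');cv2.imwrite('pics/s4.png',cv2.resize(s['img'][130:290,120:300,::-1],None,fx=3.5,fy=3.5,interpolation=2))
```

```text
[ 0.47248893 -0.26040743  0.06160196] [ 0.67337919  0.06982189 -1.02565146]
```

View pics/s4.png

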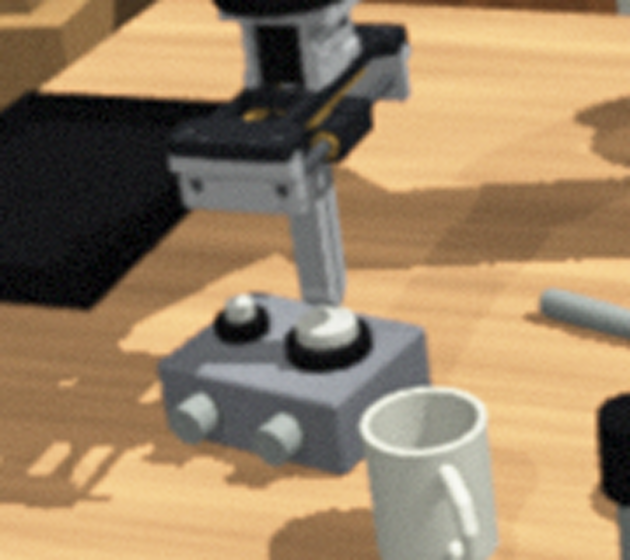

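The fingertip at (322,302) in the crop is at the back edge of the large button (330,325), or above it. I'll measure it with depth.

Run:
```python
from h import *
o=get_obs();print(o['tool_pos'],o['ee_rot'],o['width'])
s=snap('scene');w=cloud(s)
# column down the finger & button
for cy in range(240,356,8):
    print(cy,end=' ')
    for cx in (308,322,334):
        print(w[130+int(cy/3.5),120+int(cx/3.5)].round(3),end=' ')
    print()
T=cloud(snap('top'))
for n,c in(('scene',w),('top',T)):
    k=(abs(c[...,0]-.4715)<.05)&(abs(c[...,1]+.261)<.03)&(c[...,2]>.066)&(c[...,2]<.08)
    print(n,k.sum(),c[k].mean(0) if k.any() else '')
    k=(abs(c[...,0]-.4715)<.05)&(abs(c[...,1]+.261)<.03)&(c[...,2]>.08)&(c[...,2]<.13)
    print(n,k.sum(),c[k].min(0),c[k].max(0)) if k.any() else 0
    # pump top extents, button in scene
```

```text
[ 0.47252394 -0.26044502  0.06164822] [-3.14147432e+00 -1.75083144e-04  1.57073160e+00] 0.0005232925708983354
240 [ 0.484 -0.259  0.129] [ 0.482 -0.252  0.128] [ 0.473 -0.25   0.124] 
248 [ 0.483 -0.261  0.124] [ 0.485 -0.251  0.125] [ 0.471 -0.251  0.119] 
256 [ 0.487 -0.26   0.119] [ 0.484 -0.253  0.118] [ 0.471 -0.252  0.112] 
264 [ 0.483 -0.262  0.113] [ 0.485 -0.253  0.115] [ 0.474 -0.251  0.109] 
272 [ 0.484 -0.263  0.108] [ 0.489 -0.251  0.112] [ 0.478 -0.25   0.107] 
280 [ 0.486 -0.263  0.103] [ 0.488 -0.253  0.105] [ 0.482 -0.249  0.102] 
288 [ 0.487 -0.263  0.099] [ 0.484 -0.255  0.098] [ 0.479 -0.251  0.096] 
296 [ 0.485 -0.264  0.093] [ 0.487 -0.255  0.095] [ 0.481 -0.251  0.092] 
304 [ 0.478 -0.269  0.084] [ 0.48  -0.258  0.087] [ 0.484 -0.25   0.089] 
312 [ 0.467 -0.275  0.071] [ 0.464 -0.267  0.07 ] [ 0.465 -0.26   0.071] 
320 [ 0.476 -0.271  0.072] [ 0.477 -0.262  0.073] [ 0.475 -0.256  0.073] 
328 [ 0.483 -0.268  0.071] [ 0.484 -0.259  0.072] [ 0.483 -0.253  0.073] 
336 [ 0.489 -0.266  0.068] [ 0.489 -0.257  0.069] [ 0.49  -0.25   0.069] 
344 [ 0.489 -0.267  0.063] [ 0.489 -0.258  0.064] [ 0.487 -0.252  0.063] 
352 [ 0.497 -0.264  0.063] [ 0.495 -0.256  0.062] [ 0.493 -0.25   0.062] 
scene 148 [ 0.47777582 -0.26034874  0.0709731 ]
scene 275 [ 0.45935235 -0.27145637  0.08159604] [ 0.48955702 -0.24874762  0.12991827]
top 9 [ 0.47134198 -0.24622094  0.07117164]
```

xy is right, but the real tips sit about 22 mm above the reported TCP, at z ≈ 0.085. I'll keep descending slowly and watch the force.

Call:
carry_out([
  [0,0,0.002,0,0,0],
  [0,0,0.004,0,0,0],
  [0,0,0.006,0,0,0],
  [0,0,0.008,0,0,0],
  [0,0,0.009,0,0,0],
])

```text
time: 10.85
tool_pos: [0.4724, -0.2603, 0.0523]
ee_rot: [-3.141, -0.0, 1.571]
wrist_force: [0.8, -0.5, 0.4]
width: 0.0005
finger_force: 0.0
```

Call:
carry_out([
  [0,0,0.001,0,0,0],
  [0,0,0.002,0,0,0],
  [0,0,0.003,0,0,0],
  [0,0,0.004,0,0,0],
  [0,0,0.004,0,0,0],
])

```text
time: 11.35
tool_pos: [0.4726, -0.2604, 0.049]
ee_rot: [3.142, -0.0, 1.571]
wrist_force: [-1.2, 0.3, 2.9]
width: 0.0005
finger_force: 1.4
```

Contact. Now pressing further.

Call:
carry_out([
  [0,0,0.001,0,0,0],
  [0,0,0.002,0,0,0],
  [0,0,0.003,0,0,0],
  [0,0,0.004,0,0,0],
  [0,0,0.004,0,0,0],
])

```text
time: 11.85
tool_pos: [0.4726, -0.2605, 0.0455]
ee_rot: [3.141, 0.0, 1.571]
wrist_force: [-2.7, 2.3, 6.1]
width: 0.0
finger_force: 3.5
```

Call:
carry_out([
  [0,0,0.001,0,0,0],
  [0,0,0.002,0,0,0],
  [0,0,0.002,0,0,0],
  [0,0,0.002,0,0,0],
  [0,0,0.002,0,0,0],
])

```text
time: 12.35
tool_pos: [0.4727, -0.2605, 0.0454]
ee_rot: [3.141, 0.001, 1.571]
wrist_force: [-4.6, 2.9, 14.9]
width: 0.0003
finger_force: 7.0
```

The tool has stopped moving and the force is at 15 N, so the button is on its stop. Releasing and coming clear.

Call:
carry_out([
  [0,0,-0.01,0,0,0],
  [0,0,-0.03,0,0,0],
  [0,0,-0.06,0,0,0],
  [0,0,-0.09,0,0,0],
  [0,0,-0.12,0,0,0],
])

```text
time: 12.85
tool_pos: [0.4727, -0.2605, 0.1631]
ee_rot: [-3.142, -0.0, 1.571]
wrist_force: [0.8, -0.5, 0.7]
width: 0.0001
finger_force: 0.0
```

Call:
carry_out([
  [0,-0.01,-0.02,0,0,0],
  [0,-0.03,-0.04,0,0,0],
  [0,-0.05,-0.04,0,0,0],
  [0,-0.07,-0.04,0,0,0],
  [0,-0.07,-0.04,0,0,0],
])

```text
time: 13.35
tool_pos: [0.4015, -0.2608, 0.2028]
ee_rot: [3.141, 0.001, 1.569]
wrist_force: [-0.1, 0.6, 0.8]
width: 0.0004
finger_force: 0.0
```

Call:
carry_out([
  [0,0,0,0,0,0],
  [0,0,0,0,0,0],
  [0,0,0,0,0,0],
  [0,0,0,0,0,0],
  [0,0,0,0,0,0],
])

```text
time: 13.85
tool_pos: [0.4029, -0.2604, 0.2025]
ee_rot: [-3.141, -0.0, 1.571]
wrist_force: [0.7, 0.5, 0.3]
width: 0.0001
finger_force: 0.0
```

Run:
```python
from h import *
print(get_obs()['tool_pos'])
w=cloud(snap('top','t5.png'));x,y,z=w[...,0],w[...,1],w[...,2]
r=np.hypot(x-.676,y+.019);k=(z>.145)&(z<.157)&(r>.03)&(r<.19)
m=np.median(np.arctan2(y[k]+.019,x[k]-.676));sp=np.array([.676+.17*np.cos(m),-.019+.17*np.sin(m)])
for n,a in dict(dish=(235,285,205,255,.045,.06),beaker=(300,332,260,292,.08,.1)).items():
    p=w[a[2]:a[3],a[0]:a[1]].reshape(-1,3);p=p[(p[:,2]>a[4])&(p[:,2]<a[5])]
    c,_=cv2.minEnclosingCircle(p[:,:2].astype(np.float32));print(n,c,np.linalg.norm(sp-c))
p=w[228:262,368:405].reshape(-1,3);print('mug',p[(p[:,2]>.07)&(p[:,2]<.09)].mean(0))
s=cloud(snap('scene'))
k=np.hypot(s[...,0]-.4715,s[...,1]+.261)<.012; print('button z',np.nanmedian(s[k][:,2]))
```

```text
[ 0.40289217 -0.26038442  0.20247141]
dish (0.6123567819595337, 0.1400480419397354) 0.006857300274443165
beaker (0.5023746490478516, 0.005811706185340881) 0.16698273257446922
mug [ 0.57904764 -0.16167881  0.07892532]
button z 0.07375641684260463
```

```bash
python3 -c "
from bench import *
print(close_job())"
```

```text
the job is handed in; nothing more can be done
None
```

The job is handed in, with no verdict returned: the spout rests about 7 mm from the dish's centre, the large button was pressed to its stop and is up again, the dish, beaker and mug measured unmoved (bottle not re-measured), and the gripper is clear.

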